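# Tip the gift carton into the packing frame

### The job

Slide the white gift carton sideways, still standing, until it is square in front of the open mouth of the three-sided wooden packing frame; then push it high on its bow side so that it topples away from you and lands flat between the rails, bow up. Use gentle pushes only: do not grasp or lift the carton or let it fall outside the frame, and leave the stack of labels and the two wrapped pastries where they are.

Things in the scene. Friction and masses are not known exactly. Their poses are not given: they have to be found in the camera images.
- carton: White square gift carton, 0.2-0.42 kg, standing on its edge. Solid panel 28 mm thick (own x -6 to +22 mm), 148 wide (own y -76 to +72), 148 high; origin on its underside, z up along its height. A dark bow, which gives no contact, sits on the upper +y corner of the -x face (robot's side). Starts about 97 mm left or right of the frame's middle line, parallel to its mouth within 0.05 rad.
- carton_mid (a point): Centre of the carton's solid panel, 74 mm from its edges, 14 mm from its faces; axes as the carton. Pushed sideways below about 90 mm height it slides (friction 0.5-0.66), higher it may tip sideways. Pushed near the top across its thickness it tips about its far lower edge and falls by itself once leaning 0.2 rad. Its far face starts 8-28 mm short of the frame's mouth: right for tipping.
- frame: Three-sided frame of light wooden rails fixed on the bare table, open towards the robot. Rails 14 mm wide, 12 high. Inside 184 mm wide (y -92 to +92) and 165 deep; side rails run in x from 0 to 179 mm, far rail from 165 to 179. Origin at table height in the middle of the open mouth; own x points from the mouth into the frame, own y left along the mouth.
- labels: Bystander: stack of blank gift labels, 31x45x10 mm, lying behind the carton's edge on the side away from the frame, its middle about 97 mm from the carton's. Origin under its centre; its top is only 10 mm up.
- ring_pack: Bystander: ring-shaped cake in a clear wrapper, 90x94x25 mm, left of the carton, near the table's front edge. Origin under its centre.
- butter_pack: Bystander: pastry bar in a clear wrapper, 57x101x25 mm, right of the carton, near the table's front edge. Origin under its centre.

How it is judged:
By the outcome, as a careful person would: the job done as asked, in the order asked, and still so for the second after the job is handed in, with the robot touching nothing.
It also fails if it takes over 51 s, if anything falls off the work surface, if the arm or the gripper's body presses on something with over 40 N, if the wrist force passes 120 N, or if a joint passes its speed limit or range.

### The arm

A 6-joint arm with a two-finger parallel gripper is mounted at the origin on a cart in front of the work surface, level with it; the furniture and walls round the work are solid. World frame = base frame: x ahead of the robot, y to its left, z up, the work surface at z = 0. Lengths are in m, angles in rad, forces in N, time in s.
With the tool pointing down it reaches from about 0.375 to 0.975 m from the base axis. Payload 3.8 kg.
Tool frame: the origin (TCP) lies midway between the tips of the shut fingers; the grasp point (between the pads) lies 19 mm behind it; x points along the fingers, y is the direction in which the jaws open and shut, and the axes are right-handed (so a half turn about x gives the same grasp; the last joint's range is limited). The gripper opens to 88 mm and grips with 3 to 60 N. Pads are 18 mm wide; open, the fingers measure 123 mm over their backs; the gripper's body (75 mm by 187 mm) begins 45 mm behind the grasp point.
Start: joints at [-1.266, 0.264, 1.604, -0, 1.274, -0.037], TCP at [0.226, -0.636, 0.239] pointing down, gripper open.
Joint ranges: [-2.63, 2.63], [-0.94, 2.18], [0.31, 2.57], [-1.31, 4.45], [0, 2.66], [-2.55, 2.55]. Speed limits (rad/s): [2.57, 2.57, 3.14, 3.14, 3.14, 3.14].

### API

Orientations are given as a rotation vector (axis times angle).
In Python, from cell import manip, inverse_kinematics, cams, order gives the robot as it stands. Calls block until the motion is done:
- manip.move_pose(position, orientation): joint-space move of the TCP to a pose.
- manip.move_linear(position, rate=0.15, rot=None): straight line of the TCP; rot=None keeps the orientation; rate is the mean speed in m/s.
- manip.set_joints(angles): joint-space move.
- manip.set_gripper(opening, force=None): finger opening in m; force is the grip in N (None keeps the last); returns when the fingers have stopped.
- manip.dwell(seconds).
- inverse_kinematics(position, orientation): joint angles nearest the present ones, or None.
- manip.state(): the state.
- cams.capture(name): name is "side" or "top" or "wrist"; returns a dict with "image" (400x640x3 uint8, blue, green, red), "z_map" (400x640 float32, m along the optical axis (not along the pixel's ray), 0 where there is no reading), "intrinsics" (3x3 intrinsics, pixels), "position" and "orientation" of the camera in the world; the wrist camera has in their place "T_tool_cam" (4x4, takes a point from camera to tool coordinates, whose origin is the TCP and whose axes are the tool frame's). Camera axes: x right, y down, z forward; pixel columns grow to the right and rows downward; lengths in m; the calibration is good to about 2 mm. A picture is of the moment at which its call begins: read the wrist's pose just before it.
A pose or a line that the arm cannot do raises manip.IKError and nothing moves.
- order.close_job(): hands the job in, once; it reports no verdict.
The state is a dict: "clock": time; "joint_pos": joint angles; "joint_velocities": joint speeds; "tau": joint torques, N m; "tool_pos": TCP position; "tcp_rot": TCP orientation; "contact_force": force on the tool from outside, world axes, zero at the start; "moment": the same for the moment, N m; "gripper_width": finger opening in m.
Only numpy, scipy, OpenCV 4.12 (cv2) and the standard library are available. Lean on these libraries where they do the work, as an engineer would, in place of code of your own. Each camera call takes 0.05 s, during which the arm holds its last target. There are 200 camera calls.

## Working session

There is one attempt and no reset: what is moved stays moved. The work goes in short steps, each a Python script; the robot and the scene stay as the last script left them, time stands still between calls to the robot, and variables do not carry over. Pictures are saved under pics/ and viewed, about 8 in all and at most 12, crops included, and the job is handed in when it is done.

```bash
mkdir -p pics; ls
cat > h.py <<'E'
import numpy as np, cv2
from scipy.spatial.transform import Rotation as R
from cell import manip, inverse_kinematics, cams, order
def cloud(c):
    z=c["z_map"]; K=np.array(c["intrinsics"]); v,u=np.indices(z.shape)
    P=np.stack([(u-K[0,2])/K[0,0]*z,(v-K[1,2])/K[1,1]*z,z],-1)
    o=np.array(c["orientation"]); M=R.from_rotvec(o).as_matrix() if o.shape==(3,) else o
    W=P@M.T+np.array(c["position"]); W[z<=0]=np.nan
    return W
E
python3 - <<'E'
from h import *
print(manip.state())
for n in("top","side"):
    c=cams.capture(n); cv2.imwrite(f"pics/{n}0.png",c["image"]); np.save(f"pics/{n}0.npy",cloud(c)); print(n,c["position"],c["orientation"],c["intrinsics"])
E
```

```text
pics
{'clock': 0.0, 'joint_pos': array([-1.26589757e+00,  2.64709404e-01,  1.60533770e+00, -2.78156486e-05,
        1.27372551e+00, -3.69150516e-02]), 'joint_velocities': array([-1.00665639e-05,  1.28432588e-03,  2.88883086e-04, -1.23171299e-04,
        1.20726625e-03,  1.07839624e-03]), 'tau': array([ 1.81992858e-03, -5.02107525e+01, -3.56871629e+01,  7.29120872e-02,
        2.93226494e-02, -1.96875981e-04]), 'tool_pos': array([ 0.22602624, -0.63528488,  0.2374371 ]), 'tcp_rot': array([ 2.0364033 ,  0.35375822, -2.03705967]), 'contact_force': array([ 0.28463469, -0.46840573, -0.45629087]), 'moment': array([ 0.01074631, -0.04867631,  0.06472376]), 'gripper_width': 0.08800275250390956}
top [ 0.35618915 -0.07994096  0.92172532] [-2.14219626  2.15868351 -0.1180522 ] [[428.32458377   0.         315.17622129]
 [  0.         428.32458377 199.49943277]
 [  0.           0.           1.        ]]
side [0.45003689 0.61568494 0.86110185] [-0.04349774  2.93849194 -1.07877163] [[451.88052617   0.         315.81829814]
 [  0.         451.88052617 202.35295897]
 [  0.           0.           1.        ]]
```

View pics/top0.png

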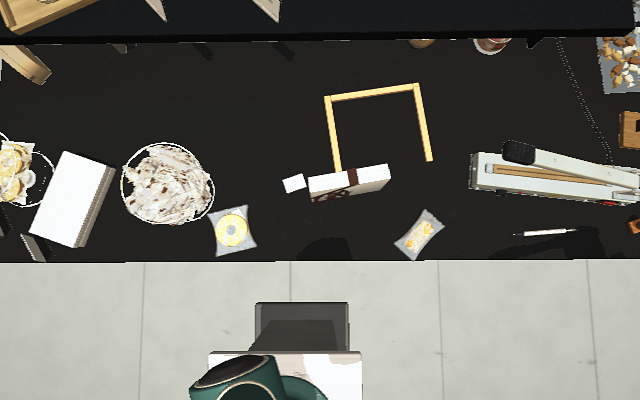

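View pics/side0.png

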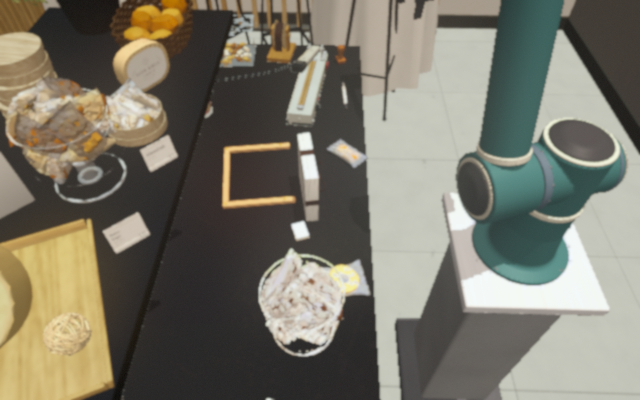

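The top view shows the labels at (293,184), the carton top at (308–390,165–200) and the frame at (325–433,83–170), with its mouth facing the robot. The carton has to slide right (-y). The bowl at (168,183) and the stapler at (475+,170) are obstacles to either side.

Run:
```python
from h import *
W=np.load("pics/top0.npy"); I=cv2.imread("pics/top0.png").astype(int)
z=W[...,2]; v,u=np.indices(z.shape)
print("table z",np.nanmedian(z[60:80,200:300]), z[180:190,440:460].mean())
def rect(m,zz,name):
    # ray-intersect at mean height
    p=W[m][:,:2].astype(np.float32); r=cv2.minAreaRect(p); print(name,m.sum(),"c",np.round(r[0],4),"sz",np.round(r[1],4),"ang",round(r[2],2),"z",np.median(z[m]).round(4)); print(cv2.boxPoints(r).round(4).tolist())
roi=lambda a,b,c,d:(u>=a)&(u<b)&(v>=c)&(v<d)
rect(roi(295,400,150,215)&(z>.135),0,"carton top")
print("zmax",np.nanmax(z[150:215,295:400]))
rect(roi(278,306,170,198)&(I.min(-1)>120)&(z<.05),0,"labels")
yel=(I[...,2]>150)&(I[...,2]-I[...,0]>50)&(z<.03)&(z>0.003)
rect(roi(315,440,78,180)&yel,0,"frame")
for n,m in(("L",roi(315,345,105,172)),("R",roi(412,440,100,165)),("far",roi(340,410,78,110))):
    m=m&yel; rect(m,0,n)
    l=cv2.fitLine(W[m][:,:2].astype(np.float32),cv2.DIST_HUBER,0,.01,.01).ravel(); print("line",l.round(4))
for n,m in(("ring",roi(205,260,200,258)&(z>.008)&(z<.05)),("butter",roi(392,446,205,262)&(z>.008)&(z<.05)),("bowl",roi(115,218,140,228)&(z>.02)),("stapler",roi(465,560,135,210)&(z>.02))):
    rect(m,0,n); print(np.nanmax(z[m]))
```

```text
table z -0.00032435054074170244 -8.73080854926761e-05
carton top 1357 c [ 0.4857 -0.1323] sz [0.0471 0.1499] ang 11.43 z 0.1485
[[0.44780001044273376, -0.06350000202655792], [0.47749999165534973, -0.21040000021457672], [0.5236999988555908, -0.20110000669956207], [0.49390000104904175, -0.054099999368190765]]
zmax 0.15397276152635642
labels 306 c [ 0.5081 -0.0212] sz [0.0336 0.0464] ang 17.51 z 0.0092
[[0.48510000109672546, -0.004100000020116568], [0.499099999666214, -0.04830000177025795], [0.5310999751091003, -0.03819999843835831], [0.5171999931335449, 0.006000000052154064]]
frame 1512 c [ 0.6274 -0.2045] sz [0.1789 0.2117] ang 7.96 z 0.0115
[[0.5242000222206116, -0.11209999769926071], [0.5534999966621399, -0.32179999351501465], [0.7307000160217285, -0.296999990940094], [0.7013999819755554, -0.08730000257492065]]
L 429 c [ 0.6064 -0.1076] sz [0.1526 0.0138] ang 7.96 z 0.0116
[[0.5299000144004822, -0.11129999905824661], [0.5317999720573425, -0.125], [0.6829000115394592, -0.10379999876022339], [0.6809999942779541, -0.09009999781847]]
line [ 0.9903  0.139   0.6048 -0.1075]
R 423 c [ 0.62
[... 885 characters left out ...]
4182892, -0.2728999853134155], [0.4113999903202057, -0.3418000042438507], [0.4494999945163727, -0.3005000054836273], [0.37470000982284546, -0.23160000145435333]]
0.02854893710489015
bowl 5323 c [0.4882 0.2141] sz [0.1537 0.1517] ang 89.9 z 0.1516
[[0.412200003862381, 0.13740000128746033], [0.5638999938964844, 0.1370999962091446], [0.5641000270843506, 0.290800005197525], [0.4124999940395355, 0.29109999537467957]]
0.1850243039411047
stapler 3816 c [ 0.5032 -0.4853] sz [0.1948 0.0813] ang 69.39 z 0.0502
[[0.4309000074863434, -0.5622000098228455], [0.5070000290870667, -0.5907999873161316], [0.5755000114440918, -0.40849998593330383], [0.49939998984336853, -0.3797999918460846]]
0.21016851119381585
```

```bash
cat >> h.py <<'E'
O=np.array([0.5389,-0.2170]); yaw=np.arctan2(.1385,.9904)
ex=np.array([np.cos(yaw),np.sin(yaw),0]); ey=np.array([-ex[1],ex[0],0]); ez=np.array([0,0,1.])
def F2W(x,y,z): return np.r_[O,0]+x*ex+y*ey+z*ez
def toF(W): d=W-np.r_[O,0]; return np.stack([d@ex,d@ey,d[...,2]],-1)
def ori(th,d,s=1,j=None):
    "tool tilted th from vertical, tips leading towards d; jaw axis horizontal, perpendicular to d"
    x=np.cos(th)*-ez+np.sin(th)*d; y=s*np.cross(ez,d); 
    return R.from_matrix(np.c_[x,y,np.cross(x,y)]).as_rotvec()
def carton(tag):
    c=cams.capture("top"); cv2.imwrite(f"pics/{tag}.png",c["image"]); f=toF(cloud(c))
    m=(f[...,2]>.143)&(f[...,2]<.153)&(abs(f[...,0]+.035)<.06)&(abs(f[...,1])<.22); p=f[m][:,:2]
    return f,p
def fit(p):
    # far top edge: max x per 6 mm y bin; ends: y extremes of solid top band
    b=np.round(p[:,1]/.006); ks=[k for k in np.unique(b) if (b==k).sum()>4][1:-1]
    k,c=np.polyfit([x*.006 for x in ks],[np.percentile(p[b==x,0],97) for x in ks],1)
    far=k*p[:,1]+c; q=p[(p[:,0]<far-.003)&(p[:,0]>far-.024)]
    y0,y1=np.percentile(q[:,1],[.3,99.7]); ym=(y0+y1)/2
    return dict(yaw=-k,far_mid=k*ym+c,y0=y0,y1=y1,ym=ym)
E
python3 - <<'E'
from h import *
f=toF(np.load("pics/top0.npy"))
m=(f[...,2]>.143)&(f[...,2]<.153)&(abs(f[...,0]+.035)<.06)&(abs(f[...,1])<.22);p=f[m][:,:2]
r=fit(p);print(r, "spread x for right half", np.percentile(p[p[:,1]<r['ym']-.02,0]+r['yaw']*p[p[:,1]<r['ym']-.02,1],[1,99]))
s=manip.state(); print(R.from_rotvec(s['tcp_rot']).as_matrix().round(2))
lab=toF(np.array([.5081,-.0212,.009]));print("labels F",lab)
for th in(.6,.7):
  for sg in(1,-1):
    o=ori(th,-ey,sg)
    for P in(F2W(-.03,.2,.3),F2W(-.03,.2,.05),F2W(-.03,.08,.05)):
        q=inverse_kinematics(P,o); print(th,sg,None if q is None else np.round(q,2))
for sg in(1,-1):
    o=ori(0,ex,sg)
    for P in(F2W(-.08,0,.25),F2W(-.08,0,.125),F2W(0.03,0,.125)):
        q=inverse_kinematics(P,o); print('top',sg,None if q is None else np.round(q,2))
E
```

```text
{'yaw': np.float64(0.031385188538510855), 'far_mid': np.float64(-0.020098331980172933), 'y0': np.float64(0.01700318222457118), 'y1': np.float64(0.1653761326754107), 'ym': np.float64(0.09118965744999094)} spread x for right half [-0.0454139  -0.01660824]
[[-0.    0.34 -0.94]
 [ 0.   -0.94 -0.34]
 [-1.   -0.   -0.  ]]
labels F [-0.00338589  0.19817875  0.009     ]
0.6 1 [ 0.3  -0.1   2.   -0.6   1.4   0.31]
0.6 1 [ 0.3   0.21  2.2  -0.73  0.99  0.66]
0.6 1 [ 0.05  0.19  2.22 -0.83  0.86  0.51]
0.6 -1 None
0.6 -1 [ 0.3   0.21  2.2  -0.73  0.99 -2.49]
0.6 -1 None
0.7 1 [ 0.36 -0.08  2.01 -0.69  1.43  0.4 ]
0.7 1 [ 0.36  0.26  2.19 -0.81  1.05  0.77]
0.7 1 [ 0.11  0.23  2.23 -0.94  0.92  0.65]
0.7 -1 None
0.7 -1 [ 0.36  0.26  2.19 -0.81  1.05 -2.37]
0.7 -1 [ 0.11  0.23  2.23 -0.94  0.92 -2.49]
top 1 [-0.51 -0.05  1.93 -0.    1.26 -2.22]
top 1 [-0.51  0.06  2.06 -0.    1.02 -2.22]
top 1 [-0.4   0.23  1.86 -0.    1.05 -2.11]
top -1 [-0.51 -0.05  1.93 -0.    1.26  0.92]
top -1 [-0.51  0.06  2.06 -0.    1.02  0.92]
top -1 [-0.4   0.23  1.86 -0.    1.05  1.03]
```

Run:
```python
from h import *
manip.set_gripper(0.0,10)
s=manip.state(); manip.move_linear(np.array(s['tool_pos'])+[0,0,.12],rate=.25)
o=ori(.6,-ey,1)
manip.move_pose(F2W(-.036,.187,.30),o)
manip.move_linear(F2W(-.036,.187,.06),rate=.15)
s=manip.state(); print(s['clock'],toF(s['tool_pos']),s['contact_force'],s['gripper_width'])
for n in("side","top"): c=cams.capture(n); cv2.imwrite(f"pics/{n}1.png",c["image"])
a,b=cv2.imread("pics/side1.png")[100:360,180:500],cv2.imread("pics/top1.png")[60:320,180:500]
cv2.imwrite("pics/m1.png",np.hstack([a,b]))
```

```text
6.1417 [-0.03520764  0.18709223  0.0608329 ] [-0.68007032  0.33503199 -0.115329  ] 0.0003786258661225553
```

View pics/m1.png

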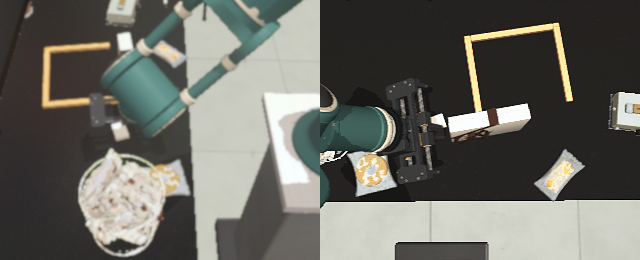

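The tool is beside the carton's left edge (montage px 440,120), with the wrist clear of the bowl. Next is the slide.

Run:
```python
from h import *
for y in(.165,.12,.092):
    manip.move_linear(F2W(-.036,y,.06),rate=.04)
    s=manip.state(); f=s['contact_force']; print(round(s['clock'],2),toF(s['tool_pos']).round(4),"F",round(f@ex,2),round(f@ey,2),round(f[2],2))
f,p=carton("top2"); print(fit(p))
```

```text
6.94 [-0.0361  0.1647  0.06  ] F 0.4 -0.26 -0.67
8.22 [-0.036  0.12   0.06 ] F -0.34 -0.87 0.01
9.07 [-0.0361  0.0918  0.06  ] F -0.31 0.22 0.35
{'yaw': np.float64(0.042469907693689996), 'far_mid': np.float64(-0.022576449875812282), 'y0': np.float64(-0.06573394033051208), 'y1': np.float64(0.12523882985595777), 'ym': np.float64(0.029752444762722846)}
```

Run:
```python
from h import *
manip.move_linear(F2W(-.036,.0838,.06),rate=.03)
manip.move_linear(F2W(-.036,.14,.06),rate=.12)
manip.move_linear(F2W(-.036,.16,.26),rate=.2)
f,p=carton("top3"); p=p[p[:,1]<.09]; print(fit(p),manip.state()['clock'])
cv2.imwrite("pics/m3.png",cv2.resize(cv2.imread("pics/top3.png")[60:270,260:480],None,fx=2.5,fy=2.5))
```

```text
{'yaw': np.float64(0.006353137368499159), 'far_mid': np.float64(-0.022237370117894346), 'y0': np.float64(-0.07348100187544411), 'y1': np.float64(0.07488734721008622), 'ym': np.float64(0.0007031726673210545)} 11.3667
```

View pics/m3.png

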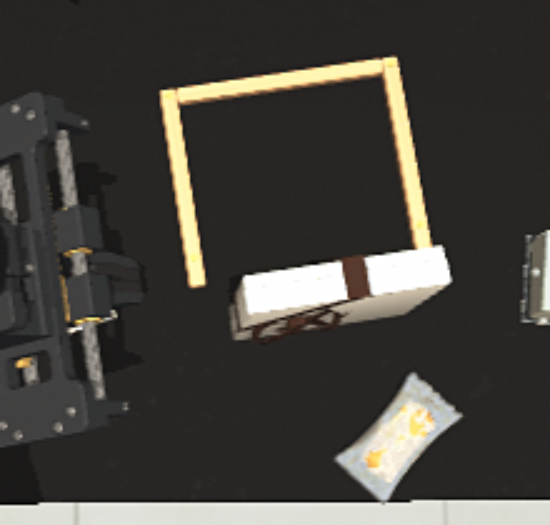

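The carton is centred (mid y 0.7 mm) and square (0.006 rad), with its far face 22 mm short of the mouth. Next is the topple.

Run:
```python
from h import *
o=ori(0,ex,-1)
manip.move_pose(F2W(-.105,0,.28),o)
manip.move_linear(F2W(-.105,0,.125),rate=.15)
manip.move_linear(F2W(-.066,0,.125),rate=.06)
for x in(-.05,-.04,-.033,-.028,-.024,-.02,-.016):
    manip.move_linear(F2W(x,0,.125),rate=.04)
    c=cams.capture("side"); f=toF(cloud(c)); w=c["image"].min(-1)>140
    m=w&(f[...,0]>-.06)&(f[...,0]<.16)&(abs(f[...,1])<.08)&(f[...,2]>.015)&(f[...,2]<.16)
    s=manip.state(); top=np.percentile(f[m][:,2],98) if m.sum()>20 else 0
    print(x,round(s['clock'],2),(s['contact_force']@ex).round(2),m.sum(),top.round(3))
    if m.sum()>20 and top<.10: break
manip.move_linear(F2W(-.06,0,.16),rate=.1)
manip.move_linear(F2W(-.11,0,.30),rate=.2)
manip.dwell(.5)
c=cams.capture("side");cv2.imwrite("pics/side4.png",c["image"]); c=cams.capture("top");cv2.imwrite("pics/top4.png",c["image"]);np.save("pics/top4.npy",cloud(c))
cv2.imwrite("pics/m4.png",np.hstack([cv2.imread("pics/side4.png")[90:290,180:420],cv2.imread("pics/top4.png")[70:270,260:500]]).repeat(1,0))
print(manip.state()['clock'])
```

```text
-0.05 14.84 0.58 540 0.152
-0.04 15.29 -0.35 839 0.151
-0.033 15.67 -0.57 2265 0.033
17.75
```

View pics/m4.png

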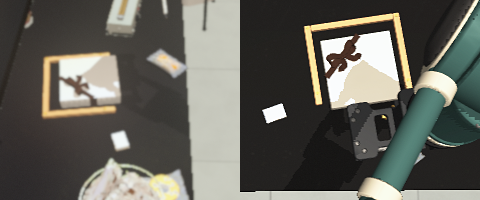

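The carton fell flat between the rails, bow up (montage px 85,80 and 360,70). I'll move the arm clear, measure where the carton lies and check the bystanders.

Run:
```python
from h import *
manip.move_pose(F2W(-.09,-.2,.36),ori(0,ex,-1)); manip.dwell(.3)
c=cams.capture("top");I=c["image"];cv2.imwrite("pics/top5.png",I);W=cloud(c);f=toF(W)
m=(f[...,2]>.022)&(f[...,2]<.034)&(f[...,0]>-.06)&(f[...,0]<.165)&(abs(f[...,1])<.09)
r=cv2.minAreaRect(f[m][:,:2].astype(np.float32));print(r,np.percentile(f[m],[1,50,99],axis=0).round(4))
v,u=np.indices(I.shape[:2]); z=W[...,2]
for n,a in(("labels",(278,306,170,198)),("ring",(205,260,200,258)),("butter",(392,446,205,262))):
    k=(u>=a[0])&(u<a[1])&(v>=a[2])&(v<a[3]); k&=((I.min(-1)>120)&(z<.05)) if n=="labels" else (z>.008)&(z<.05)
    print(n,k.sum(),cv2.minAreaRect(W[k][:,:2].astype(np.float32)))
print(manip.state()['clock'])
```

```text
((0.05994183570146561, 0.002088382840156555), (0.15204569697380066, 0.15298669040203094), 0.32671719789505005) [[-0.0151 -0.0725  0.0245]
 [ 0.0515 -0.0049  0.0289]
 [ 0.1327  0.075   0.0333]]
labels 296 ((0.5078973770141602, -0.02093104086816311), (0.032397154718637466, 0.045646678656339645), 18.72538185119629)
ring 1542 ((0.40676605701446533, 0.11114360392093658), (0.09393533319234848, 0.08873526751995087), 13.575242042541504)
butter 1080 ((0.3931978940963745, -0.28662750124931335), (0.05654720589518547, 0.10138767212629318), 47.3612060546875)
18.95
```

View pics/top5.png

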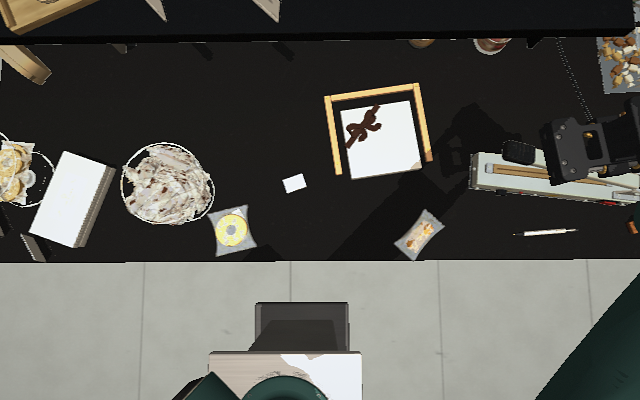

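The carton lies flat and square in the frame (px 345–420,100–178), bow up, and the bystanders haven't moved. The arm is clear.

```bash
python3 -c "
from h import *
order.close_job()"
```

```text
the job is handed in; nothing more can be done
```

The carton now lies flat between the rails, bow up, and the job was handed in at about 19 s on the robot's clock.

- **Slide:** I pushed the carton's left edge about 65 mm up from the table with the shut, tilted fingers, moving it about 90 mm sideways. Before tipping, it stood 0.7 mm from the frame's middle line and 0.006 rad off square, with its far face 22 mm short of the mouth.
- **Topple:** I pushed near the top of the bow side, and the carton fell by itself into the frame.
- **Final position:** It is centred within about 2 mm, less than 0.01 rad off square, and its top is about 28 mm up. About 15 mm of it still sticks out of the open mouth, because it tipped from 22 mm short. I left that, since no further push was asked for.
- **Bystanders:** The labels and both pastries measure where they started, to within 0.5 mm. The labels' fitted angle read about 1.2° different, which I take as measurement noise on so small an object.
- **Forces:** The readings I took stayed under about 1 N, and the arm ended clear of everything.

One check partly failed: a fit taken during the slide had the gripper in view, so I used only its right-hand edge. The fit after backing off was clean.

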